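Fit the return spring to a brake frame

TASK

Fit the loose return spring to the steel brake frame: put its hook down through the oblong hole in the top of the frame, then stretch the spring along the frame and drop the ring at its other end right down over the post, under the post's head. The post is clamped somewhere along its slot and has to be found by touch or by eye; work gently, never force the spring hard against the frame or overstretch it, and let go of it once it is hooked on at both ends.

Things in the scene. Friction and masses are not known exactly. Their poses are not given: they have to be found in the camera images.
- brake_frame: Grey steel channel, open side down, bolted to the bench: 240 mm long (its x), 64 mm wide (108 mm over its feet), 36 mm high. Origin at the centre of its underside, x from the hook hole towards the post, z up. Its flat top is 4 mm thick, hollow below. Hook hole at x = -86 mm, post slot around x = +77 mm, both on the centre line y = 0.
- hook_hole (a point): Centre of the oblong hook hole, level with the frame's top; axes as the frame's. The hole is 17 mm long (x), 9 mm wide (y), right through the 4 mm top.
- post_slot (a point): Centre of the 54 mm post slot, level with the frame's top; axes as the frame's. The steel post is clamped fast on the line y = 0 anywhere from 13 mm behind to 13 mm ahead (+x) of this point: not measured, find it by touch or camera. Heights above the top: flange 22 mm across to 2.5 mm, neck 8 mm across to 9, flat head 11 mm across to 12.
- hook_tab (a point): On the loose spring: centre of the upright pull tab at its hook end, 17 mm above the flat undersides of the spring's ends. x along the spring from hook to ring, z up. Each end: ferrule 22 mm long (x), 16 wide, 18 high, pull tab 22 long, 10 wide above it, up to 34. Coil 16 mm across between; all stays in one line. It lies on a wood block 26 mm high, 50 wide, 120 long, the hook over its end.
- hook_shank (a point): Foot of the hook's shank, axes as hook_tab: 25 mm behind (-x) and 37.5 mm below it. The 5 mm round shank goes down to here and turns to +x, the tip 9 mm ahead of the shank's axis. The foot lies 18 to 23 mm below the ferrules' undersides: with the ferrules on the frame's top it has 14 mm free height under the top, so pulled along x the spring can be raised 12 mm and stay hooked.
- eye_tab (a point): On the spring: centre of the upright pull tab at its ring end, 17 mm above the undersides, axes as hook_tab, 70 mm ahead (+x) of hook_tab when not stretched. Same shape as the other tab.
- eye_ring (a point): Centre of the flat level ring at the spring's far end, axes as hook_tab: 27 mm ahead (+x) of eye_tab and 11.5 mm below it. 24 mm across outside, 15 mm inside, 4 mm thick, its underside 3.5 mm above the ferrules' undersides.
- spring_eye (a joint): Stretch of the spring in m, 0 at rest. It pulls with 4 N at first and 0.25 N more for every mm. Hook and ring are oiled (slippery). On the post it is stretched 18 to 45 mm; more than 56 mm overstretches it.
Not all that is in view belongs to the job. What is shaped like the part that bears hook_tab but purple is not meant.

How it is judged:
By the outcome, as a careful person would: the job done as asked, in the order asked, and still so for the second after the job is handed in, with the robot touching nothing.
It also fails if it takes over 58 s, if anything falls off the work surface, if the arm or the gripper's body presses on something with over 40 N, if the wrist force passes 120 N, or if a joint passes its speed limit or range.

ROBOT

A 6-joint arm with a two-finger parallel gripper is mounted at the origin on the work surface; the furniture and walls round the work are solid. World frame = base frame: x ahead of the robot, y to its left, z up, the work surface at z = 0. Lengths are in mm, angles in rad, forces in N, time in s.
With the tool pointing down it reaches from about 350 to 975 mm from the base axis. Payload 7.1 kg.
Tool frame: the origin (TCP) lies between the finger pads; the fingertips stand 17 mm ahead of it and the grasp point (between the pads) lies 2 mm behind it (tip_reach is the y of the fingertips in the tool frame, in mm); y points along the fingers, x is the direction in which the jaws open and shut, and the axes are right-handed (so a half turn about y gives the same grasp; the last joint's range is limited). The gripper opens to 88 mm and grips with 3 to 60 N. Pads are 20 mm wide; open, the fingers measure 115 mm over their backs; the gripper's body (75 mm by 178 mm) begins 61 mm behind the grasp point.
Start: joints at [1.214, 0.423, 1.63, -0, 1.089, -0.019], TCP at [207.101, 589.673, 207.975] pointing down, gripper open.
Joint ranges: [-3, 3], [-0.9, 2.11], [0.09, 2.58], [-1.31, 4.45], [0.11, 2.69], [-2.54, 2.54]. Speed limits (rad/s): [2.39, 2.39, 3.01, 3.14, 3.14, 3.14].

INTERFACE

Orientations are given as a rotation vector (axis times angle).
In Python, from workcell import get_obs, get_image, camera_model, close_job, silhouettes, tip_of, tip_reach gives the robot as it stands. The module is installed in compiled form; this text tells all that it offers.
- The arm moves only by the tool arm_command, never from a script. Its argument "targets" is a list of rows, each a list of 4 numbers: the shift along the tool's x, y, z in mm, then the turn about the tool's y in rad. A call has 1 to 20 rows; each row shifts and turns the commanded pose from where the row before left it, along the tool's axes as they then stand; what a row does not reach is not made up. A row lasts 1/12 s, in which the tool goes at most 41.7 mm and 7.16 degrees, less where a joint would pass 70% of its speed; a pose out of reach is approached as far as the arm can. A call is refused whole if a number of a shift passes 41.7 or a number of a turn 0.125, either way. A call with a gripper value outside its range is refused whole. "gripper" is the opening in per cent of the stroke, from 0 (shut) to 100 (fully open), set as the call begins (left out, the last holds). The fingers move at their own pace and stop on an object; the grip force is fixed at half the most. Time passes only in rows, so rows that do not move let the fingers close. It gives the time, the measured TCP pose, the force and the opening at its end, in the units of the state.
- get_obs(): the state, without advancing time (a new reading comes with each control period).
- get_image(name): name is "scene" or "top" or "wrist"; returns the picture (480x640x3 uint8, blue, green, red); there is no depth.
- camera_model(name): a dict with "mtx" (3x3 intrinsics, pixels), "position" and "orientation" of the camera in the world. Camera axes: x right, y up, looking along -z (the intrinsics and any distortion apply to the point x, -y, -z); pixel columns grow to the right and rows downward; lengths in mm; the calibration is good to about 2 mm. A picture is of the moment at which its call begins: read the wrist's pose just before it. camera_model takes no time and is no camera call; for the wrist camera it gives the pose at the moment of the call.
- close_job(): hands the job in, once; it reports no verdict.
Trained networks look in the newest picture that a camera, given by its name, has taken for a name from the list of things; names that differ only in an ending like _2 or _b are one class to them, and where a whole thing is asked for, a point or a joint stands for the part that bears it (a point fixed in the world has none). Each returns a list of dicts, best first, with "conf" (0 to 1); they miss things now and then, are a little off and sometimes report something else, mostly with a low value. They report only what shows in the picture. A call takes as long as a camera call. They do not tell look-alikes from the thing itself.
- silhouettes(camera, thing): "pixels" (480x640 bool, what is visible of it) and "at" ([column, row] in pixels, amid what is visible of it).
- tip_of(camera, thing): "at" ([column, row] in pixels: a listed point, or the origin of a listed thing).
The state is a dict: "t": time; "qpos": joint angles; "qvel": joint speeds; "joint_torque": joint torques, N m; "ee_pos": TCP position; "orientation": TCP orientation; "ft_force": force on the tool from outside, world axes, zero at the start; "moment": the same for the moment, N m; "width": finger opening in mm.
Only numpy, scipy, OpenCV 4.12 (cv2) and the standard library are available. Lean on these libraries where they do the work, as an engineer would, in place of code of your own. Each camera call takes 0.05 s, during which the arm holds its last target. There are 200 camera calls.

## Working session

There is one attempt and no reset: what is moved stays moved. The work goes in short steps, Python scripts to look and compute and a tool call to move; the robot and the scene stay as the last step left them, time stands still between calls to the robot, and variables do not carry over. Pictures are saved under pics/ and viewed, about 8 in all and at most 12, crops included, and the job is handed in when it is done.

Besides the shell and the picture viewer there is one more tool, called as a command line: name --pt "numbers of a row" for each row, then --argument value for the rest. arm_command: Moves the arm, as the interface text tells. Its arguments: {"type":"object","properties":{"targets":{"type":"array","items":{"type":"array","items":{"type":"number"}}},"gripper":{"type":"number"}},"required":["targets"]}

```bash
ls; mkdir -p pics; cat > h.py <<'E'
import numpy as np, cv2
from scipy.spatial.transform import Rotation as R
from workcell import *
def cam(n):
    m=camera_model(n); o=np.array(m['orientation'],float)
    Rm=o if o.shape==(3,3) else R.from_rotvec(o).as_matrix()
    return np.array(m['mtx'],float),np.array(m['position'],float),Rm,m
def ray(c,px):
    K,p,Rm=c[:3]; v=np.linalg.solve(K,[px[0],px[1],1.]); d=Rm@np.array([v[0],-v[1],-v[2]]); return p,d/np.linalg.norm(d)
def atz(c,px,z):
    p,d=ray(c,px); return p+d*(z-p[2])/d[2]
def proj(c,P):
    K,p,Rm=c[:3]; q=Rm.T@(np.asarray(P,float)-p); v=K@np.array([q[0],-q[1],-q[2]]); return v[:2]/v[2]
def tri(obs):
    A=np.zeros((3,3));b=np.zeros(3)
    for c,px in obs:
        p,d=ray(c,px);M=np.eye(3)-np.outer(d,d);A+=M;b+=M@p
    X=np.linalg.solve(A,b); return X,[np.round(proj(c,X)-px,1) for c,px in obs]
E
python3 - <<'E'
from h import *
np.set_printoptions(precision=2,suppress=True)
o=get_obs(); print({k:np.round(v,3) for k,v in o.items()})
Rt=R.from_rotvec(o['orientation']).as_matrix(); print(Rt)
print([k for k in camera_model('top')])
C={}
for n in ['scene','top','wrist']:
    C[n]=cam(n); im=get_image(n); cv2.imwrite(f'pics/{n}0.png',im); print(n,C[n][1],C[n][2][:,2])
    for t in ['hook_hole','post_slot','hook_tab','hook_shank','eye_tab','eye_ring','brake_frame']:
        print(' ',t,[(np.round(r['at'],1),round(r['conf'],2)) for r in tip_of(n,t)])
for k in camera_model('wrist'): print(k,camera_model('wrist')[k])
a=[cv2.imread(f'pics/{n}0.png') for n in ['scene','top','wrist']]
E
```

```text
pics
{'t': np.float64(0.0), 'qpos': array([ 1.21,  0.42,  1.63,  0.  ,  1.09, -0.02]), 'qvel': array([-0.,  0., -0., -0.,  0., -0.]), 'joint_torque': array([ -0.  , -54.46, -27.36,   0.06,   0.02,  -0.  ]), 'ee_pos': array([206.9 , 589.15, 207.18]), 'orientation': array([-1.35, -0.96,  0.96]), 'ft_force': array([-0.84,  0.76, -0.33]), 'moment': array([ 0.01, -0.01,  0.03]), 'width': np.float64(87.894)}
[[ 0.33 -0.   -0.94]
 [ 0.94 -0.    0.33]
 [-0.   -1.    0.  ]]
['mtx', 'position', 'orientation']
scene [-187.12 -679.96 1163.96] [-0.46 -0.46  0.76]
  hook_hole [(array([394.9, 240.7]), 0.63)]
  post_slot [(array([339.7, 210.1]), 0.86)]
  hook_tab [(array([191.8, 251.2]), 0.94)]
  hook_shank [(array([204.4, 253.3]), 0.83)]
  eye_tab [(array([193.4, 226. ]), 0.65), (array([241.7, 185.6]), 0.63)]
  eye_ring [(array([198.4, 217.3]), 0.71), (array([243.1, 180.8]), 0.43)]
  brake_frame [(array([363.9, 234.3]), 0.79)]
top [ 308.1    -6.22 1268.61] [-0.13  0.    0.99]
  hook_hole [(array([368.3, 178.9]), 0.82), (array([210.8, 233.8]), 0.27)]
  post_slot [(array([303.5, 188.7]), 0.77)]
  hook_tab [(array([235.4, 323.2]), 0.97)]
  hook_shank [(array([251.9, 316.9]), 0.78), (array([250. , 244.8]), 0.77)]
  eye_tab [(array([212.9, 236.5]), 0.51), (array([212.2, 303.8]), 0.45)]
  eye_ring [(array([199.8, 234.2]), 0.7), (array([209.3, 289.3]), 0.65)]
  brake_frame [(array([335.1, 185.1]), 0.72), (array([368.3, 175.1]), 0.2)]
wrist [136.2  614.52 385.61] [-0.26  0.09  0.96]
  hook_hole []
  post_slot []
  hook_tab []
  hook_shank []
  eye_tab []
  eye_ring []
  brake_frame []
mtx [[385.49   0.   326.27]
 [  0.   385.49 241.55]
 [  0.     0.     1.  ]]
position [136.2  614.52 385.59]
orientation [-0.24 -0.17  1.22]
```

```bash
python3 - <<'E'
from h import *
a=cv2.imread('pics/scene0.png')[150:300,150:440]; b=cv2.imread('pics/top0.png')[150:350,170:410]
a=cv2.resize(a,(780,403),interpolation=3)
cv2.imwrite('pics/s1.png',a)
cv2.imwrite('pics/t1.png',cv2.resize(b,None,fx=3,fy=3,interpolation=3)[:600])
E
```

```text
(no output)
```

View pics/s1.png

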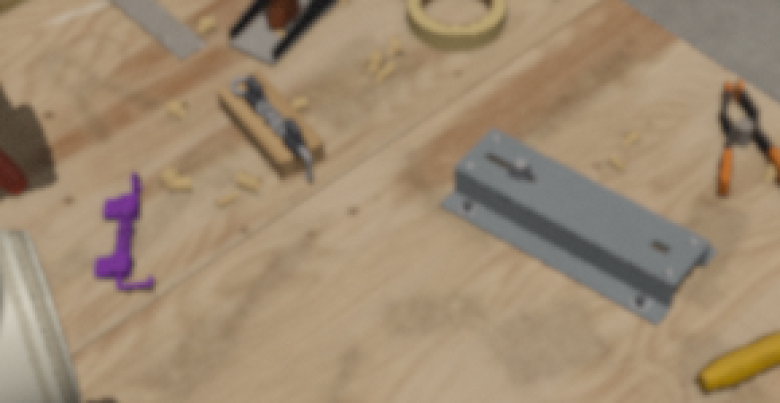

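View pics/t1.png

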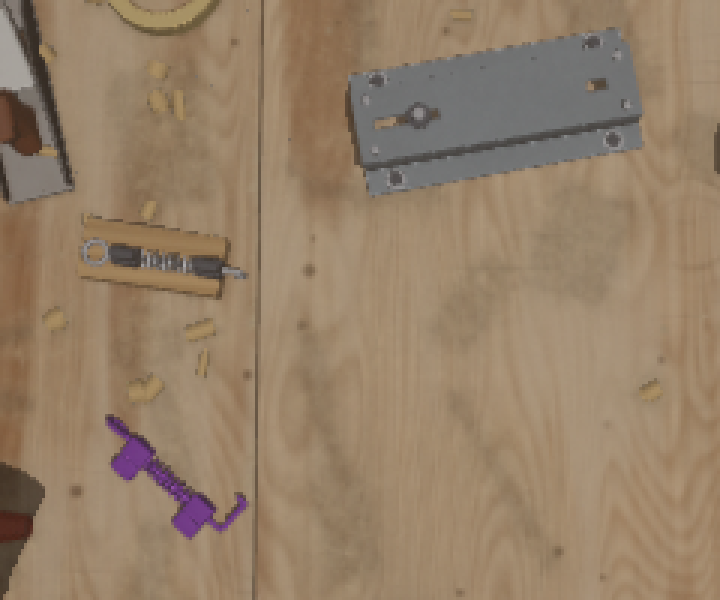

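```bash
python3 - <<'E'
from h import *
np.set_printoptions(precision=1,suppress=True)
s,t=cam('scene'),cam('top')
P={}
for n,a,b in [('hole',(394.9,240.7),(368.3,178.9)),('slot',(339.7,210.1),(303.5,188.7)),('eyetab',(241.7,185.6),(212.5,235.5)),('hooktab',(258.5,201.3),(239,238.3)),('ring',(243.1,180.8),(200.5,234)),('post',(150+525/2.69,150+172/2.69),(309.3,188))]:
    X,e=tri([(s,a),(t,b)]); print(n,X,*e); P[n]=X
for a,b in [('hole','slot'),('hooktab','eyetab')]:
    d=P[b]-P[a]; print(a,b,np.linalg.norm(d),np.degrees(np.arctan2(d[1],d[0])))
o=get_obs();print(o['t'])
E
```

```text
hole [ 612.4 -129.2   39.5] [-0.7  0.2] [ 0.4 -0.6]
slot [588.1  34.2  37.6] [-0.8  0.1] [ 0.5 -0.6]
eyetab [465.  261.9  43.7] [ 1.2 -0.1] [-0.8  1. ]
hooktab [461.  195.4  38.3] [ 0. -0.] [-0.  0.]
ring [478.  288.6  32.6] [-2.5  0.1] [ 1.6 -2. ]
post [591.7  19.2  32.3] [-1.1  0.2] [ 0.7 -0.9]
hole slot 165.17826191445013 98.43792336323064
hooktab eyetab 66.8721859700262 86.52181814908272
1.2
```

The two candidates for the spring are the grey one at scene (250,193) / top (225,238) and the purple one at scene (195,235) / top (225,312). The grey steel spring on the wood block is the one I want. The frame and post are at top (335,185) and (309,188). Next I move the wrist above the spring for the close check.

arm_command --pt "-21 0 -30 0" --pt "-21 0 -30 0" --pt "-21 0 -30 0" --pt "-21 0 -30 0" --pt "-21 0 -30 0" --pt "-21 0 -30 0" --pt "-21 0 -30 0" --pt "-21 0 -30 0" --pt "-21 0 -30 0" --pt "-21 0 -30 0" --pt "-21 0 -30 0" --pt "-21 0 -30 0"

```text
t: 2.2
ee_pos: [464.1, 231.0, 208.2]
orientation: [-1.35, -0.957, 0.956]
ft_force: [0.9, 0.2, -0.1]
width: 88.0
```

arm_command --pt "0 6 0 0.124" --pt "0 6 0 0.124" --pt "0 6 0 0.124" --pt "0 6 0 0.124" --pt "0 6 0 0.124" --pt "0 6 0 0.124" --pt "0 6 0 0.124" --pt "0 6 0 0.124" --pt "0 6 0 0.124" --pt "0 6 0 0.124" --pt "0 0 0 0.12" --pt "0 0 0 0"

```text
t: 3.2
ee_pos: [463.1, 232.5, 147.7]
orientation: [-1.569, 0.103, -0.103]
ft_force: [0.4, -0.1, -0.4]
width: 88.0
```

```bash
cat > look.py <<'E'
from h import *
import sys
np.set_printoptions(precision=1,suppress=True)
def look(name,things,save=None,crop=None):
    c=cam('wrist'); im=get_image('wrist')
    cv2.imwrite(f'pics/{name}.png',im)
    r={}
    for t in things:
        r[t]=[(np.round(q['at'],1),round(q['conf'],2)) for q in tip_of('wrist',t)]
        print(t,r[t])
    np.save(f'pics/{name}.npy',np.array([*c[0].ravel(),*c[1],*c[2].ravel()]))
    return c,im,r
def load(name):
    a=np.load(f'pics/{name}.npy'); return a[:9].reshape(3,3),a[9:12],a[12:].reshape(3,3)
def state():
    o=get_obs(); Rt=R.from_rotvec(o['orientation']).as_matrix()
    print('t',o['t'].round(2),'tcp',o['ee_pos'],'xang',np.degrees(np.arctan2(Rt[1,0],Rt[0,0])).round(2),'zang',np.degrees(np.arctan2(Rt[1,2],Rt[0,2])).round(2),'F',o['ft_force'],'w',round(float(o['width']),1),'q6',o['qpos'][5].round(2))
    return o,Rt
E
python3 - <<'E'
from look import *
state()
Z={'hook_tab':43,'eye_tab':43,'eye_ring':31.5,'hook_shank':5.5}
c,im,r=look('w1',Z)
for k,v in r.items():
    for q in v: print(k,atz(c,q[0],Z[k]))
E
```

```text
Traceback (most recent call last):
  File "look.py", line 17, in state
    print('t',o['t'].round(2),'tcp',o['ee_pos'],'xang',np.degrees(np.arctan2(Rt[1,0],Rt[0,0])).round(2),'zang',np.degrees(np.arctan2(Rt[1,2],Rt[0,2])).round(2),'F',o['ft_force'],'w',round(float(o['width']),1),'q6',o['qpos'][5].round(2))
              ^^^^^^^^^^^^
AttributeError: 'float' object has no attribute 'round'
```

```bash
sed -i "s/o\['t'\].round(2)/round(float(o['t']),2)/; s/o=get_obs();/o={k:np.asarray(v,float) for k,v in get_obs().items()};/" look.py
python3 - <<'E'
from look import *
state()
Z={'hook_tab':43,'eye_tab':43,'eye_ring':31.5,'hook_shank':5.5}
c,im,r=look('w1',Z)
for k,v in r.items():
    for q in v: print(k,atz(c,q[0],Z[k]))
E
```

```text
t 3.2 tcp [463.1 232.5 147.7] xang -7.52 zang 82.48 F [ 0.4 -0.1 -0.4] w 88.0 q6 0.57
hook_tab [(array([ 95.6, 280.4]), 0.95), (array([326.7, 275.7]), 0.84)]
eye_tab [(array([131.2, 214.7]), 0.89), (array([332.2, 190.2]), 0.75)]
eye_ring [(array([332.8, 151. ]), 0.84), (array([158.5, 199.4]), 0.81)]
hook_shank []
hook_tab [278.8 219.5  43. ]
hook_tab [459.1 199.5  43. ]
eye_tab [320.7 266.9  43. ]
eye_tab [472.  265.3  43. ]
eye_ring [476.1 292.5  31.5]
eye_ring [338.6 274.2  31.5]
```

View pics/w1.png

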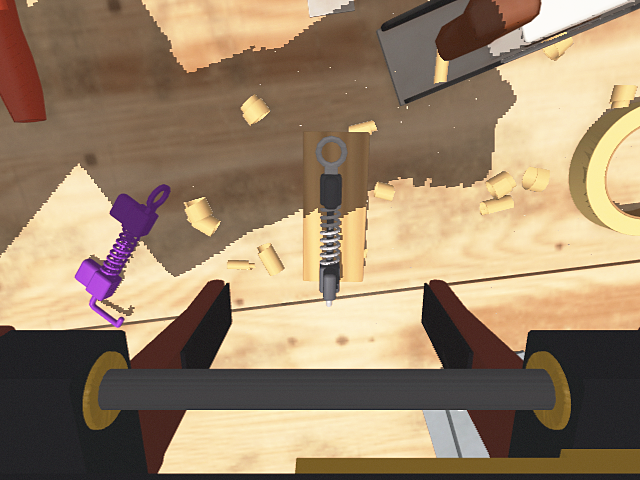

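The picture shows the grey spring upright at column ~330: ring at (332,151), tabs near (331,190) and (328,283), hook end at (328,302). The purple look-alike is at (115,250). I go lower for a second view.

arm_command --pt "0.5 14 -12 0.02" --pt "0.5 14 -12 0.02" --pt "0 14 -9 0.0" --pt "0 0 0 0"

```text
t: 3.78
ee_pos: [457.5, 198.1, 104.1]
orientation: [-1.569, 0.134, -0.128]
ft_force: [-0.9, 0.2, 0.1]
width: 87.8
```

```bash
python3 - <<'E'
from look import *
o,Rt=state()
Z={'hook_tab':43,'eye_tab':43,'eye_ring':31.5,'hook_shank':5.5}
c,im,r=look('w2',Z)
c1=load('w1'); r1={'hook_tab':(326.7,275.7),'eye_tab':(332.2,190.2),'eye_ring':(332.8,151)}
for k,v in r.items():
    for q in v[:2]:
        print(k,atz(c,q[0],Z[k]),*( tri([(c1,r1[k]),(c,q[0])]) if k in r1 else ()))
cv2.imwrite('pics/w2c.png',cv2.resize(im[60:400,200:460],None,fx=1.75,fy=1.75,interpolation=3))
E
```

```text
t 3.78 tcp [457.5 198.1 104.1] xang -9.53 zang 80.47 F [-0.9  0.2  0.1] w 87.8 q6 0.55
hook_tab [(array([ 61., 265.]), 0.82), (array([328.2, 250.1]), 0.75)]
eye_tab [(array([ 95.4, 184.4]), 0.95), (array([331. , 141.4]), 0.77)]
eye_ring [(array([327.5,  94.6]), 0.63), (array([122.9, 165.7]), 0.57)]
hook_shank [(array([ 85.8, 317.6]), 0.72)]
hook_tab [283.9 217.9  43. ] [469.2 279.2 274.2] [array([-3.7, 55.4]), array([  55.5, -588.2])]
hook_tab [458.8 199.   43. ] [458.6 196.7  35.8] [array([-0.2,  0. ]), array([ 0.2, -0. ])]
eye_tab [323.7 264.8  43. ] [470.7 286.  274.7] [array([-5.4, 98.5]), array([ -112.1, -1838.7])]
eye_tab [471.8 266.   43. ] [471.9 266.1  48. ] [array([-0.2,  0. ]), array([ 0.2, -0. ])]
eye_ring [474.2 293.2  31.5] [475.1 292.8  36.1] [array([-1.3,  0.1]), array([ 1.6, -0.2])]
eye_ring [338.  273.   31.5] [472.4 288.9 280.2] [array([  4.4, 132.6]), array([ 374.1, 1963.9])]
hook_shank [258.1 163.8   5.5]
```

View pics/w2c.png

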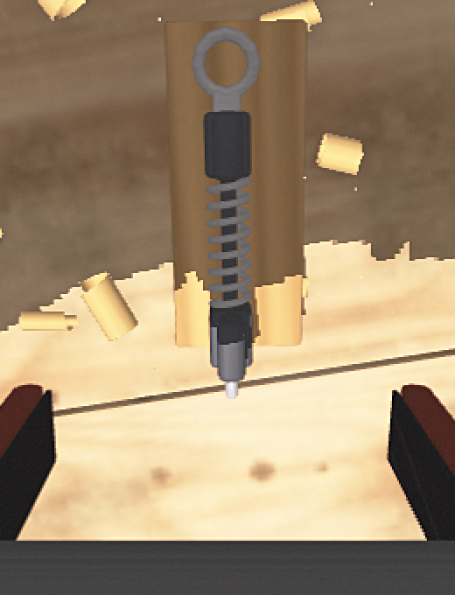

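The crop shows the grey spring lined up with the jaws: ring at full-frame (329,95), eye tab near (330,142), hook tab near (331,250), shank end at (332,283). It is the right spring, with its axis at about 81°, so I grasp the hook tab.

arm_command --pt "2.3 14 0 -0.01" --pt "0 14 0 0" --pt "0 13.5 0 0" --pt "0 0 0 0"

```text
t: 4.37
ee_pos: [461.0, 199.5, 63.3]
orientation: [-1.568, 0.124, -0.121]
ft_force: [0.3, 0.5, -0.3]
width: 88.0
```

arm_command --pt "0 0 0 0" --pt "0 0 0 0" --pt "0 0 0 0" --pt "0 0 0 0" --pt "0 0 0 0" --pt "0 0 0 0" --pt "0 0 0 0" --pt "0 0 0 0" --pt "0 0 0 0" --pt "0 0 0 0" --gripper 0

```text
t: 5.2
ee_pos: [461.7, 199.4, 64.5]
orientation: [-1.567, 0.123, -0.123]
ft_force: [-0.8, -0.3, 0.3]
width: 24.6
```

arm_command --pt "0 0 0 0" --pt "0 0 0 0" --pt "0 0 0 0" --pt "0 0 0 0" --gripper 0

```text
t: 5.53
ee_pos: [461.7, 199.4, 64.4]
orientation: [-1.567, 0.123, -0.123]
ft_force: [-0.4, 0.7, -1.0]
width: 0.8
```

arm_command --pt "0 -15 0 0" --pt "0 -30 0 0" --pt "0 -30 0 0" --pt "0 0 0 0"

```text
t: 5.87
ee_pos: [464.8, 200.7, 144.1]
orientation: [-1.564, 0.118, -0.129]
ft_force: [0.6, 0.4, 0.1]
width: 0.3
```

```bash
python3 - <<'E'
from look import *
o,Rt=state()
c,im,r=look('w3',['hook_tab','eye_tab','eye_ring'])
state()
for z in (0,): pass
p=o['ee_pos']
for k,z in (('eye_tab',-19),('eye_ring',-31),('hook_tab',-19)):
    for q in r[k][:2]:
        X=atz(c,q[0],p[2]+z); print(k,q,Rt.T@(X-p))
cv2.imwrite('pics/w3c.png',im)
E
```

```text
t 5.87 tcp [464.8 200.7 144.1] xang -9.0 zang 81.0 F [0.6 0.4 0.1] w 0.3 q6 0.54
hook_tab [(array([ 81.5, 254.2]), 0.75), (array([318. , 238.1]), 0.7)]
eye_tab [(array([320.8, 146.6]), 0.87), (array([115.5, 183.1]), 0.56)]
eye_ring [(array([139.1, 165.9]), 0.88), (array([320.2, 105.6]), 0.66)]
t 6.07 tcp [461.1 199.2 138.8] xang -9.0 zang 81.0 F [ 0.8 -0.9 -0.3] w 0.7 q6 0.54
eye_tab (array([320.8, 146.6]), 0.87) [-2.4 19.3 68. ]
eye_tab (array([115.5, 183.1]), 0.56) [-106.7   18.5   50.2]
eye_ring (array([139.1, 165.9]), 0.88) [-99.3  30.6  57.7]
eye_ring (array([320.2, 105.6]), 0.66) [-2.8 31.3 88. ]
hook_tab (array([ 81.5, 254.2]), 0.75) [-130.4   18.2   12.4]
hook_tab (array([318. , 238.1]), 0.7) [-4.1 19.1 21. ]
```

View pics/w3c.png

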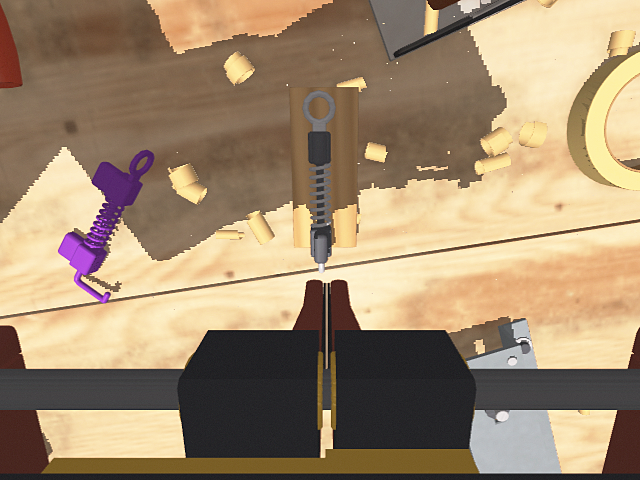

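The jaws shut empty: the spring still lies on its block, with the hook tab at about (320,240) and the finger tips at (327,283). I check the camera-to-tool relation against the visible tips before retrying.

```bash
python3 - <<'E'
from look import *
o,Rt=state()
p=o['ee_pos']; c=cam('wrist')
print('cam in tool',Rt.T@(c[1]-p)); print(Rt.T@c[2])
for y in (-2,10,17): print(y,[proj(c,p+Rt@np.array([a,y,b])) for a,b in ((0,0),(0,10),(0,-10))])
for n,px in (('ring',(319,107)),):
    X=atz(c,px,31.5);print(X)
ax=[np.cos(np.radians(81)),np.sin(np.radians(81)),0]
for s,z,n in ((-27,60,'eyetop'),(-27-11,60,'eyetopback'),(-97,60,'hooktop c'),(-108,60,'hooktopback'),(-86,60,'hooktopfront'),(-122,26,'shank'),(-122,35,'shank')):
    Y=X+s*np.array(ax); Y[2]=z; print(n,Y,proj(c,Y))
im=cv2.imread('pics/w3.png')
cv2.imwrite('pics/w3d.png',cv2.resize(im[80:310,270:390],None,fx=2.6,fy=2.6,interpolation=3))
E
```

```text
t 6.07 tcp [461.1 199.2 138.8] xang -9.0 zang 81.0 F [ 0.8 -0.9 -0.3] w 0.7 q6 0.54
cam in tool [   0.4 -177.6   75.5]
[[ 1.   0.   0. ]
 [ 0.   0.3 -1. ]
 [-0.   1.   0.3]]
-2 [array([325.8, 290.6]), array([325.8, 271.5]), array([325.8, 309.2])]
10 [array([325.8, 281.5]), array([325.8, 263.4]), array([325.9, 299.1])]
17 [array([325.9, 276.6]), array([325.8, 259. ]), array([325.9, 293.8])]
[470.5 290.4  31.5]
eyetop [466.3 263.7  60. ] [318.4 148.5]
eyetopback [464.6 252.8  60. ] [318.5 165.8]
hooktop c [455.3 194.6  60. ] [319.1 251.7]
hooktopback [453.6 183.7  60. ] [319.2 266.6]
hooktopfront [457.1 205.4  60. ] [319.  236.5]
shank [451.4 169.9  26. ] [320.1 268.7]
shank [451.4 169.9  35. ] [319.9 272.7]
```

View pics/w3d.png

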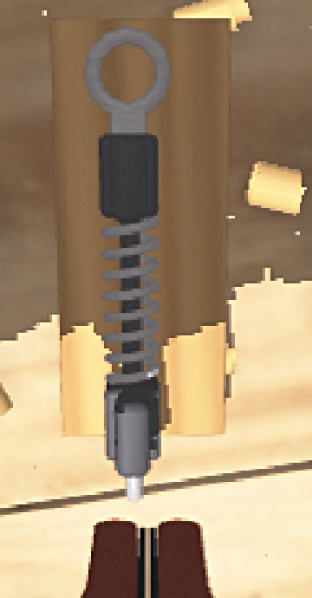

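```bash
python3 - <<'E'
from look import *
import workcell
print(tip_reach, tip_reach() if callable(tip_reach) else '')
o,Rt=state()
c=load('w3'); p=np.array([464.8,200.7,144.1])
for n,px in (('ring',(319,107)),('eyetab top',(319.7,147.5)),('hooktop front',(319.5,236)),('hooktop back',(321,262)),('hook end',(321.5,270))):
    print(n,atz(c,px,31.5 if n=='ring' else 60))
# measure at settled pose
c,im,r=look('w4',['hook_tab','eye_tab','eye_ring'])
state()
print([atz(c,q[0],z) for k,z in (('hook_tab',43),('eye_tab',43),('eye_ring',31.5)) for q in r[k]])
E
```

```text
17.0 
t 6.07 tcp [461.1 199.2 138.8] xang -9.0 zang 81.0 F [ 0.8 -0.9 -0.3] w 0.7 q6 0.54
ring [475.1 292.6  31.5]
eyetab top [471.5 265.8  60. ]
hooktop front [461.6 206.1  60. ]
hooktop back [459.5 186.9  60. ]
hook end [458.9 180.8  60. ]
hook_tab [(array([ 80.4, 252.7]), 0.83), (array([326.7, 239.9]), 0.64)]
eye_tab [(array([325.6, 143. ]), 0.94), (array([114. , 180.2]), 0.61)]
eye_ring [(array([143.1, 161.1]), 0.91), (array([328.3, 101.9]), 0.56)]
t 6.27 tcp [461.  199.1 138.4] xang -9.0 zang 81.0 F [-1.   0.1  0.4] w 0.3 q6 0.54
[array([278.5, 216.4,  43. ]), array([461.2, 197.4,  43. ]), array([471.3, 265.9,  43. ]), array([319.8, 264.3,  43. ]), array([338.4, 273.8,  31.5]), array([477.5, 292.7,  31.5])]
```

The module still gives a tip reach of 17. But in the w1 picture the pad corners (230,284) and (423,284), 88 mm apart, solve to tool y ≈ -13.5, z ≈ +9.4. The fingers as they stand are therefore about 30 mm shorter than stated, and they closed above the tab. I retry lower.

arm_command --pt "0 10 -1 0" --pt "0 10 -1 0" --pt "0 10 0 0" --pt "0 10 0 0" --pt "0 10 0 0" --pt "0 10 0 0" --pt "0 0 0 0" --pt "0 0 0 0" --pt "0 0 0 0" --pt "0 16 0 0" --pt "0 16 0 0" --pt "0 14 0 0" --pt "0 0 0 0" --pt "0 0 0 0" --gripper 70

```text
t: 7.43
ee_pos: [461.4, 197.5, 33.6]
orientation: [-1.568, 0.124, -0.123]
ft_force: [-0.1, 0.1, 0.2]
width: 61.7
```

arm_command --pt "0 0 0 0" --pt "0 0 0 0" --pt "0 0 0 0" --pt "0 0 0 0" --pt "0 0 0 0" --pt "0 0 0 0" --pt "0 0 0 0" --pt "0 0 0 0" --pt "0 0 0 0" --pt "0 0 0 0" --pt "0 0 0 0" --gripper 0

```text
t: 8.35
ee_pos: [461.4, 197.4, 33.4]
orientation: [-1.567, 0.123, -0.123]
ft_force: [0.4, -0.4, -0.3]
width: 9.9
```

Width 9.9 mm means the tab is held. I lift, turn to the frame's direction, and stop beside the frame to look.

arm_command --pt "0 -8 0 0" --pt "0 -15 0 0" --pt "0 -20 0 0" --pt "0 -20 0 0" --pt "0 -12 0 0" --pt "0 0 0 -0.1" --pt "0 0 0 -0.1" --pt "0 0 0 -0.1" --pt "0 0 0 0"

```text
t: 9.1
ee_pos: [461.3, 197.4, 109.0]
orientation: [-1.568, -0.115, 0.115]
ft_force: [-0.2, -0.5, -1.4]
width: 9.9
```

arm_command --pt "2.8 0 -12 0" --pt "2.8 0 -23 0" --pt "2.8 0 -23 0" --pt "2.8 0 -23 0" --pt "2.8 0 -23 0" --pt "2.8 0 -23 0" --pt "2.8 0 -23 0" --pt "2.8 0 -23 0" --pt "2.8 0 -23 0" --pt "2.8 0 -23 0" --pt "2.8 0 -23 0" --pt "2.8 0 -23 0" --pt "2.8 0 -23 0" --pt "2.8 0 -16 0" --pt "0 0 0 0" --pt "0 0 0 0" --pt "0 0 0 0"

```text
t: 10.52
ee_pos: [542.8, -97.8, 108.3]
orientation: [-1.568, -0.11, 0.112]
ft_force: [-0.1, -0.2, -1.1]
width: 10.0
```

```bash
python3 - <<'E'
from look import *
o,Rt=state()
Z={'hook_hole':36,'post_slot':36,'brake_frame':0}
c,im,r=look('w5',Z)
state()
for k in Z:
    for q in r[k]: print(k,q,atz(c,q[0],Z[k]))
E
```

```text
t 10.52 tcp [542.8 -97.8 108.3] xang 8.09 zang 98.09 F [-0.1 -0.2 -1.1] w 10.0 q6 -0.34
hook_hole [(array([422.2, 299.3]), 0.81), (array([320.8, 299.7]), 0.41)]
post_slot [(array([430. ,  46.3]), 0.93)]
brake_frame [(array([414.8, 172.9]), 0.63)]
t 10.72 tcp [543.2 -97.1 108.5] xang 8.23 zang 98.23 F [ 0.4 -0.1 -1.6] w 9.8 q6 -0.34
hook_hole (array([422.2, 299.3]), 0.81) [ 615.2 -126.4   36. ]
hook_hole (array([320.8, 299.7]), 0.41) [ 544.6 -136.8   36. ]
post_slot (array([430. ,  46.3]), 0.93) [586.2  32.9  36. ]
brake_frame (array([414.8, 172.9]), 0.63) [600.8 -43.2   0. ]
```

View pics/w5.png

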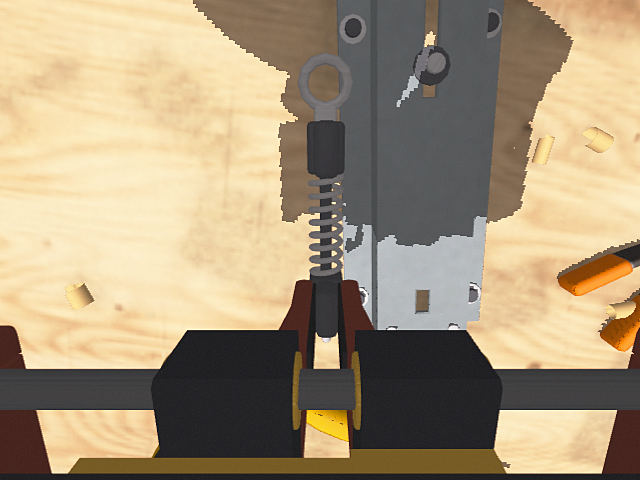

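The picture shows the spring held straight at columns 325–327 (ring (325,82), hook tab (326,315)). The hook hole is at (422,300), the post base near (432,66) and the post head near (436,63). I fit the frame edges for the angle.

```bash
cat > frame.py <<'E'
from look import *
def edges(name,rows=(0,480),cols=(350,520)):
    c=load(name); im=cv2.imread(f'pics/{name}.png')
    g=cv2.cvtColor(im,cv2.COLOR_BGR2GRAY)
    L=cv2.createLineSegmentDetector().detect(g)[0][:,0]
    for l in L:
        a,b=l[:2],l[2:]
        if np.hypot(*(a-b))<35: continue
        if min(a[0],b[0])<cols[0] or max(a[0],b[0])>cols[1]: continue
        A,B=atz(c,a,36),atz(c,b,36); d=B-A; d=d if d[1]>0 else -d
        print('line',a,b,A[:2],B[:2],'ang',np.degrees(np.arctan2(d[1],d[0])))
def blobs(name,roi,lo,hi,z,ch=None):
    c=load(name); im=cv2.imread(f'pics/{name}.png'); x0,y0,x1,y1=roi
    print(im[y0:y1:2,x0:x1:2,2])
if __name__=='__main__':
    edges('w5')
    t=cam('top')
    for n,px,z in (('hole',(369,178.3),36),('slot',(305.7,189.3),36),('post',(309.3,188),46)): print(n,atz(t,px,z))
    c=load('w5')
    for n,px,z in (('hole',(422.2,301),36),('head',(436,63),48),('flange',(432,66),38.5)): print(n,atz(c,px,z))
    im=cv2.imread('pics/w5.png'); print(im[284:320:2,408:440:2,0])
E
python3 frame.py
```

```text
line [374.4 329.6] [464.4 329.5] [ 586.  -154.6] [ 650.2 -145.4] ang 8.148924168695228
line [498.8 410.5] [493.1 449.6] [ 692.9 -209.5] [ 698.1 -246.1] ang 98.01623827541394
line [464.9 328.6] [492.9 367.4] [ 650.4 -144.7] [ 678.6 -173. ] ang 134.828839052527
line [376.7 243.1] [377.  328.1] [576.3 -90.3] [ 587.7 -153.1] ang 100.2927595723203
line [370.8 279.4] [371.2 223.1] [ 576.8 -116.7] [570.2 -77.2] ang 99.53951343282947
line [360.8 426.9] [358.8 351.9] [ 590.2 -239.4] [ 577.8 -174.1] ang 100.75031942877384
line [490.6 448.4] [350.6 448.4] [ 695.8 -245.2] [ 585.5 -260.9] ang 8.112986745303031
line [353.9 369.3] [356.1 414.4] [ 576.6 -189.2] [ 584.7 -228.4] ang 101.6498791913773
line [501.4  29.3] [486.7 214.5] [625.4  47.5] [644.7 -60.7] ang 100.1081009601868
line [376.8   0.6] [376.7 235.6] [551.  52.] [575.4 -85.2] ang 100.06384968377671
line [370.9 221.9] [369.5   0.6] [569.9 -76.4] [546.9  51.4] ang 100.19890186305251
hole [ 613.3 -130.2   36. ]
slot [585.3  29.9  36. ]
post [586.4  20.6  46. ]
hole [ 615.5 -127.7   36. ]
head [588.8  22.3  48. ]
flange [589.1  22.2  38.5]
[
[... 505 characters left out ...]
  72  92 180 187 187 187 189]
 [189 191 190 189 107  79  76  81  74  71 104 179 186 185 188 187]
 [188 191 191 186 106  79  78  79  73  72 111 178 190 188 187 188]
 [191 191 190 186  84  75  77  75  73  71  86 181 187 189 186 187]
 [190 193 192 190  81  76  79  71  72  70 101 181 186 186 186 184]
 [191 190 192 189  83  76  77  76  74  69 114 178 186 187 186 187]
 [196 195 192 188  84  77  80  78  78  74 130 178 186 187 187 186]
 [190 192 193 188  79 129 136 142 176 180 173 184 185 186 184 186]
 [193 188 189 191 185 182 184 192 192 191 191 191 189 186 187 191]
 [187 187 188 188 189 187 188 187 188 190 190 190 190 187 186 188]
 [186 190 188 188 189 188 186 186 186 189 189 187 187 186 186 188]]
```

arm_command --pt "10 8 -7 -0.032" --pt "11 7 -7 0" --pt "10 0 -7 0" --pt "0 0 0 0" --pt "0 0 0 0" --pt "0 0 0 0" --pt "0 0 0 0" --pt "0 0 0 0"

```text
t: 11.38
ee_pos: [577.0, -113.1, 93.6]
orientation: [-1.566, -0.137, 0.138]
ft_force: [0.1, -0.6, -1.4]
width: 9.6
```

```bash
python3 - <<'E'
from frame import *
o,Rt=state(); p=o['ee_pos']
Z={'hook_hole':36,'post_slot':36,'eye_ring':p[2]-2}
c,im,r=look('w6',Z)
state()
for k in Z:
    for q in r[k]: X=atz(c,q[0],Z[k]); print(k,q,X,'tool',Rt.T@(X-p))
c5=load('w5'); Rt5=R.from_rotvec([-1.568,-0.11,0.112]).as_matrix()
X=atz(c5,(325.5,82),106.4); print('ring5 tool',Rt5.T@(X-np.array([542.8,-97.8,108.3])))
edges('w6',cols=(330,500))
h=cv2.cvtColor(im,cv2.COLOR_BGR2GRAY)
q=proj(c,[615.5,-127.7,36]); print(q); x,y=q.astype(int)
print(h[y-20:y+20:2,x-14:x+14:2])
cv2.imwrite('pics/w6c.png',cv2.resize(im[0:350,270:470],None,fx=1.7,fy=1.7,interpolation=3))
E
```

```text
t 11.38 tcp [ 577.  -113.1   93.6] xang 10.04 zang 100.04 F [ 0.1 -0.6 -1.4] w 9.6 q6 -0.39
hook_hole [(array([381.5, 283. ]), 0.71)]
post_slot [(array([388.9,   1.8]), 0.92)]
eye_ring [(array([326.4,  81.9]), 0.95)]
t 11.58 tcp [ 577.4 -113.4   93.6] xang 10.03 zang 100.03 F [ 0.3 -0.2 -1.5] w 9.9 q6 -0.39
hook_hole (array([381.5, 283. ]), 0.71) [ 616.3 -126.8   36. ] tool [ 36.3  57.6 -20.3]
post_slot (array([388.9,   1.8]), 0.92) [585.7  32.9  36. ] tool [ 34.1  57.6 142.3]
eye_ring (array([326.4,  81.9]), 0.95) [560.6 -18.7  91.6] tool [ 0.4  2.  95.8]
ring5 tool [ 0.   1.9 95.8]
line [374.4 329.5] [464.4 329.5] [ 618.7 -160.8] [ 678.9 -150.2] ang 10.01373240618479
line [498.8 410.5] [493.1 449.6] [ 721.1 -209.2] [ 727.2 -243.5] ang 100.05019694965294
line [465.4 329.2] [493.4 368.3] [ 679.5 -149.8] [ 707.1 -175.9] ang 136.60589336470582
line [348.9 455.7] [346.  410.6] [ 621.7 -267.9] [ 612.  -228.5] ang 103.88713835937236
line [360.8 426.9] [358.8 351.9] [ 625.4 -240.6] [ 611.6 -179.5] ang 102.66341334062292
line [490.6 448.3] [350.6 448.4] [ 725.1 -242.7] [ 621.7 -261. ] ang 1
[... 1027 characters left out ...]
9 190 174  93  98 103 101 101 101 101 178 190 188]
 [189 189 192 166 101 105 102 100  98 102  96 177 190 187]
 [190 190 193 163 102 109 107 104 101 101  92 176 190 188]
 [190 189 189 158 101 108 105 105 104 102 103 177 187 187]
 [192 190 188 159  98 102 103 103 102 102 104 174 187 183]
 [191 192 191 160  95 101 101 103 102 100 106 173 187 186]
 [193 191 192 149  95 102 104 104 102  98  95 172 185 185]
 [191 190 192 145  87  89  90  92  89  88 104 172 188 184]
 [190 190 192 141 124 131 132 134 142 145 150 173 185 183]
 [189 189 191 179 180 184 182 183 185 184 184 184 185 187]
 [189 189 189 189 189 188 186 189 187 189 189 187 187 188]
 [187 186 186 188 186 186 184 187 188 189 189 186 189 187]]
```

View pics/w6c.png

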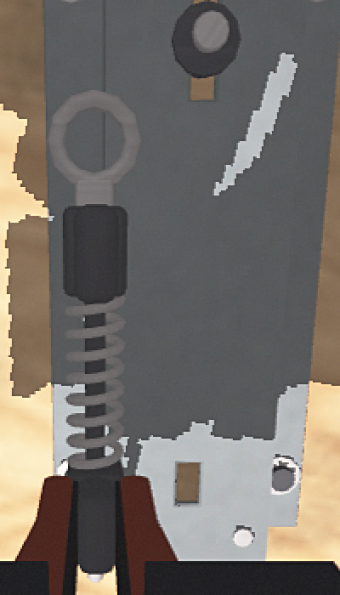

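The crop shows the hole at full-frame (380,284), the post flange near (391,23), the ring at (326,82), and the spring held parallel to the frame. In tool axes the hole is at (35.4, –21.2) and the shank foot at about (0.2, –26.2). I shift by x +35.3, z +1.7, then go down.

arm_command --pt "12 0 0.6 0" --pt "12 0 0.6 0" --pt "11.3 0 0.5 0" --pt "0 6 0 0" --pt "0 6 0 0" --pt "0 6 0 0" --pt "0 3 0 0" --pt "0 0 0 0" --pt "0 0 0 0" --pt "0 0 0 0" --pt "0 0 0 0"

```text
t: 12.5
ee_pos: [612.1, -105.8, 72.8]
orientation: [-1.567, -0.138, 0.137]
ft_force: [-0.5, -0.4, -1.4]
width: 9.8
```

arm_command --pt "0 2 0 0" --pt "0 2 0 0" --pt "0 2 0 0" --pt "0 2 0 0" --pt "0 0 0 0" --pt "0 0 0 0"

```text
t: 13.0
ee_pos: [611.8, -105.6, 64.2]
orientation: [-1.566, -0.137, 0.138]
ft_force: [0.4, 0.2, -1.7]
width: 9.5
```

arm_command --pt "0 1.5 0 0" --pt "0 1.5 0 0" --pt "0 1.5 0 0" --pt "0 0 0 0" --pt "0 0 0 0"

```text
t: 13.42
ee_pos: [611.9, -105.6, 59.8]
orientation: [-1.566, -0.137, 0.138]
ft_force: [-0.9, -0.1, -1.4]
width: 10.0
```

arm_command --pt "0 1.5 0 0" --pt "0 1.5 0 0" --pt "0 1.5 0 0" --pt "0 0 0 0" --pt "0 0 0 0"

```text
t: 13.83
ee_pos: [611.9, -105.6, 55.3]
orientation: [-1.566, -0.137, 0.138]
ft_force: [0.8, -0.4, -1.4]
width: 9.5
```

arm_command --pt "0 2 0 0" --pt "0 2 0 0" --pt "0 2 0 0" --pt "0 2 0 0" --pt "0 0 0 0" --pt "0 0 0 0"

```text
t: 14.33
ee_pos: [611.9, -105.6, 47.2]
orientation: [-1.566, -0.137, 0.138]
ft_force: [-0.3, -0.8, -1.7]
width: 9.7
```

arm_command --pt "0 1 0 0" --pt "0 1 0 0" --pt "0 0 0 0" --pt "0 0 0 0"

```text
t: 14.67
ee_pos: [612.0, -105.7, 45.5]
orientation: [-1.566, -0.137, 0.138]
ft_force: [0.3, -0.9, -1.4]
width: 9.8
```

arm_command --pt "0 0.7 2 0" --pt "0 0 2 0" --pt "0 0 2 0" --pt "0 0 1 0" --pt "0 0 0 0" --pt "0 0 0 0"

```text
t: 15.17
ee_pos: [610.8, -98.6, 44.8]
orientation: [-1.566, -0.138, 0.137]
ft_force: [-0.5, 0.5, -1.4]
width: 9.6
```

arm_command --pt "0 0 0.8 0" --pt "0 0 0.7 0" --pt "0 0 0 0" --pt "0 0 0 0"

```text
t: 15.5
ee_pos: [610.5, -97.3, 44.7]
orientation: [-1.566, -0.137, 0.138]
ft_force: [-0.4, 0.1, -1.3]
width: 9.5
```

arm_command --pt "0 0 0.7 0" --pt "0 0 0.7 0" --pt "0 0 0 0" --pt "0 0 0 0"

```text
t: 15.83
ee_pos: [610.3, -95.9, 44.8]
orientation: [-1.566, -0.137, 0.138]
ft_force: [-0.5, -0.5, -1.1]
width: 10.0
```

arm_command --pt "0 0 0.6 0" --pt "0 0 0.6 0" --pt "0 0 0 0" --pt "0 0 0 0"

```text
t: 16.17
ee_pos: [610.2, -95.1, 44.8]
orientation: [-1.567, -0.138, 0.137]
ft_force: [0.3, -2.7, -2.4]
width: 9.6
```

Contact at 10.5 mm of travel with Fy –2.7 N: the shank bears on the hole's +x end, so the hook is under the top. I ease off and lower until the ferrule rests.

arm_command --pt "0 0.7 -0.6 0" --pt "0 0 0 0" --pt "0 0 0 0"

```text
t: 16.42
ee_pos: [610.2, -95.3, 44.1]
orientation: [-1.566, -0.137, 0.137]
ft_force: [0.7, -0.5, -1.5]
width: 9.8
```

arm_command --pt "0 0.6 0 0" --pt "0 0 0 0" --pt "0 0 0 0"

```text
t: 16.67
ee_pos: [610.3, -95.3, 43.5]
orientation: [-1.566, -0.138, 0.137]
ft_force: [0.7, -1.4, 0.1]
width: 9.2
```

arm_command --pt "0 0 0 0" --pt "0 0 0 0" --pt "0 0 0 0" --pt "0 0 0 0" --pt "0 0 0 0" --pt "0 -10 0 0" --pt "0 -20 0 0" --pt "0 -20 0 0" --pt "0 0 18 0" --pt "0 0 18 0" --pt "0 0 18 0" --pt "0 0 14 0" --pt "0 0 0 0" --pt "0 0 0 0" --pt "0 0 0 0" --pt "0 0 0 0" --gripper 50

```text
t: 18.0
ee_pos: [598.6, -29.1, 93.6]
orientation: [-1.567, -0.137, 0.137]
ft_force: [-0.3, 0.6, -1.0]
width: 44.0
```

```bash
python3 - <<'E'
from frame import *
o,Rt=state(); p=o['ee_pos']
Z={'eye_tab':53,'eye_ring':41.5,'post_slot':36,'hook_tab':53}
c,im,r=look('w7',Z)
state()
for k in Z:
    for q in r[k]: X=atz(c,q[0],Z[k]); print(k,q,X,'tool',Rt.T@(X-p))
for P in ([589,22.2,48],): print('pred post head',proj(c,P))
cv2.imwrite('pics/w7c.png',cv2.resize(im[0:400,220:440],None,fx=1.5,fy=1.5,interpolation=3))
E
```

```text
t 18.0 tcp [598.6 -29.1  93.6] xang 9.99 zang 99.99 F [-0.3  0.6 -1. ] w 44.0 q6 -0.24
eye_tab [(array([324.3, 259.9]), 0.89)]
eye_ring [(array([324.9, 212.5]), 0.63)]
post_slot [(array([323.2, 151.5]), 0.93), (array([324.8, 360.2]), 0.31)]
hook_tab [(array([324.5, 364.9]), 0.95)]
t 18.25 tcp [598.4 -28.8  93.4] xang 9.99 zang 99.99 F [-0.4 -0.3  0.5] w 44.1 q6 -0.24
eye_tab (array([324.3, 259.9]), 0.89) [597.4 -27.9  53. ] tool [-1.  40.6  1.4]
eye_ring (array([324.9, 212.5]), 0.63) [593.2  -1.8  41.5] tool [-0.6 52.1 27.8]
post_slot (array([323.2, 151.5]), 0.93) [586.   33.3  36. ] tool [-1.6 57.5 63.7]
post_slot (array([324.8, 360.2]), 0.31) [ 611.2 -106.    36. ] tool [ -0.9  57.6 -78. ]
hook_tab (array([324.5, 364.9]), 0.95) [609.8 -98.6  53. ] tool [ -1.   40.6 -70.4]
pred post head [324.9 173.1]
```

View pics/w7c.png

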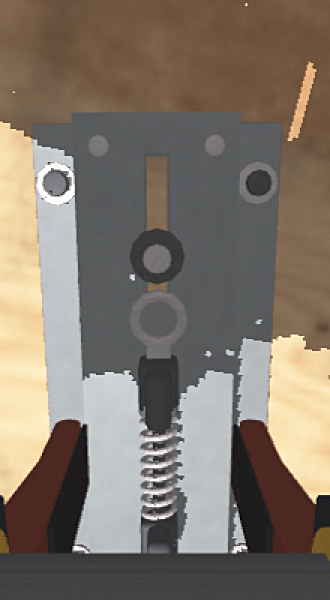

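The crop shows the hook end down in the frame, the ring at full-frame (325,213), the post head at (325,172) and the eye tab near (324,260). Everything is in line. The ring has to go about 25 mm ahead, so I grasp the eye tab.

arm_command --pt "-0.9 15 1 0" --pt "0 15 0 0" --pt "0 12 0 0" --pt "0 8 0 0" --pt "0 0 0 0" --pt "0 0 0 0"

```text
t: 18.75
ee_pos: [597.1, -27.6, 43.1]
orientation: [-1.566, -0.137, 0.138]
ft_force: [-1.4, 0.3, 0.3]
width: 43.7
```

arm_command --pt "0 0 0 0" --pt "0 0 0 0" --pt "0 0 0 0" --pt "0 0 0 0" --pt "0 0 0 0" --pt "0 0 0 0" --pt "0 0 0 0" --pt "0 0 0 0" --pt "0 0 0 0" --gripper 0

```text
t: 19.5
ee_pos: [597.5, -27.5, 43.7]
orientation: [-1.566, -0.138, 0.137]
ft_force: [-0.1, 0.2, 3.7]
width: 10.1
```

arm_command --pt "0 -0.5 1 0" --pt "0 0 1 0" --pt "0 0 1 0" --pt "0 0 0 0" --pt "0 0 0 0"

```text
t: 19.92
ee_pos: [596.8, -24.8, 43.8]
orientation: [-1.567, -0.137, 0.138]
ft_force: [1.3, -3.5, -3.2]
width: 9.8
```

arm_command --pt "0 -2 0 0" --pt "0 -2 0 0" --pt "0 -2 0 0" --pt "0 -2 0 0" --pt "0 -1.8 0 0" --pt "0 0 0 0" --pt "0 0 0 0"

```text
t: 20.5
ee_pos: [596.9, -24.6, 54.1]
orientation: [-1.567, -0.138, 0.137]
ft_force: [1.3, -4.2, 0.1]
width: 9.8
```

Pull reads –4.2 N, still hooked, raised 10.4 mm. Now I stretch along the frame and look before lowering.

arm_command --pt "0 0 2 0" --pt "0 0 3 0" --pt "0 0 3 0" --pt "0 0 3 0" --pt "0 0 3 0" --pt "0 0 3 0" --pt "0 0 3 0" --pt "0 0 1.7 0" --pt "0 0 0 0" --pt "0 0 0 0" --pt "0 0 0 0"

```text
t: 21.42
ee_pos: [593.3, -4.1, 53.8]
orientation: [-1.568, -0.138, 0.137]
ft_force: [1.1, -11.0, -1.7]
width: 10.1
```

```bash
python3 - <<'E'
from frame import *
o,Rt=state(); p=o['ee_pos']
c,im,r=look('w8',['eye_ring'])
state()
q=np.array(r['eye_ring'][0][0]) if r['eye_ring'] else None
if q is not None:
    X=atz(c,q,51.8); print('ring tool',Rt.T@(X-p))
P=np.array([589,22.7,48]); print('post tool',Rt.T@(P-p),'px',proj(c,P))
x,y=proj(c,P).astype(int)
cv2.imwrite('pics/w8c.png',cv2.resize(im[y-40:y+60,x-50:x+50],None,fx=6,fy=6,interpolation=3)); print('crop origin',x-50,y-40)
E
```

```text
t 21.42 tcp [593.3  -4.1  53.8] xang 10.06 zang 100.06 F [  1.1 -11.   -1.7] w 10.1 q6 -0.2
eye_ring [(array([328. , 235.3]), 0.59)]
t 21.52 tcp [593.2  -4.2  53.8] xang 10.05 zang 100.05 F [ 1.  -9.3 -3.1] w 10.0 q6 -0.2
ring tool [ 1.  2. 27.]
post tool [ 0.5  5.8 27.2] px [326.8 233. ]
crop origin 276 192
```

View pics/w8c.png

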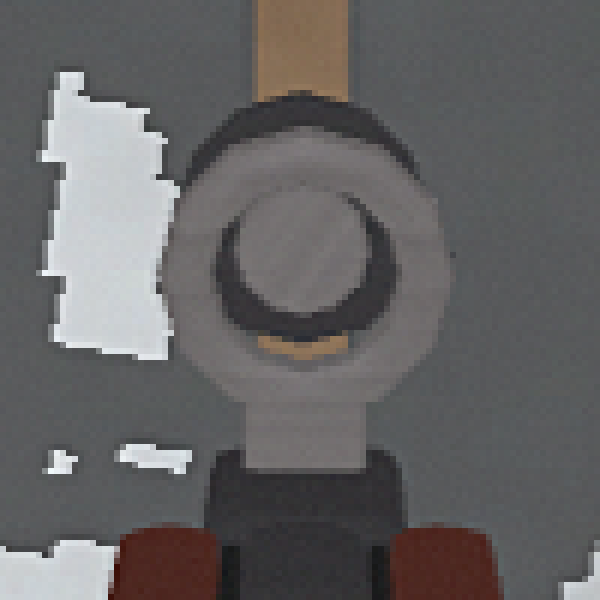

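The crop shows the ring (centre 327,237) round the post head (326,234). After allowing for height, the offset is about 0.4 mm each way. I nudge and lower gently.

arm_command --pt "-0.3 0 0.5 0" --pt "0 1.5 0 0" --pt "0 1.5 0 0" --pt "0 1 0 0" --pt "0 0 0 0" --pt "0 0 0 0"

```text
t: 22.02
ee_pos: [593.2, -3.7, 50.0]
orientation: [-1.568, -0.139, 0.137]
ft_force: [0.6, -9.0, -1.1]
width: 9.7
```

arm_command --pt "0 1.5 0 0" --pt "0 1.5 0 0" --pt "0 0 0 0" --pt "0 0 0 0"

```text
t: 22.35
ee_pos: [593.2, -3.7, 47.0]
orientation: [-1.568, -0.139, 0.137]
ft_force: [0.6, -8.3, -1.5]
width: 9.9
```

arm_command --pt "0 1.5 0 0" --pt "0 1 0 0" --pt "0 0 0 0" --pt "0 0 0 0"

```text
t: 22.68
ee_pos: [593.5, -3.6, 45.4]
orientation: [-1.568, -0.139, 0.136]
ft_force: [-0.8, -8.3, 5.5]
width: 9.5
```

arm_command --pt "0 0.7 0 0" --pt "0 0 0 0" --pt "0 0 0 0"

```text
t: 22.93
ee_pos: [593.6, -3.7, 45.2]
orientation: [-1.568, -0.139, 0.136]
ft_force: [-1.7, -9.4, 10.4]
width: 9.6
```

Fz rises from about TCP z 46, some 2 mm earlier than expected. I stop pressing, then ease the pull to feel whether the ring catches on the neck (about 3.5 mm) or on the head (about 2 mm).

arm_command --pt "0 -0.6 0 0" --pt "0 0 -1 0" --pt "0 0 -1 0" --pt "0 0 -0.7 0" --pt "0 0 0 0" --pt "0 0 0 0"

```text
t: 23.43
ee_pos: [593.8, -4.5, 45.3]
orientation: [-1.566, -0.138, 0.136]
ft_force: [-0.3, 0.3, 5.7]
width: 9.9
```

```bash
python3 - <<'E'
from frame import *
o,Rt=state(); p=o['ee_pos']
c,im,r=look('w9',['eye_ring'])
if r['eye_ring']: print('ring tool',Rt.T@(atz(c,r['eye_ring'][0][0],42)-p))
P=np.array([589,22.7,48]); print('post tool',Rt.T@(P-p),'px',proj(c,P))
x,y=proj(c,P).astype(int)
a=cv2.resize(im[y-35:y+45,x-40:x+40],(480,480),interpolation=3)
cv2.imwrite('pics/w9c.png',a)
print('crop origin',x-40,y-35)
E
```

```text
t 23.43 tcp [593.8  -4.5  45.3] xang 10.02 zang 100.02 F [-0.3  0.3  5.7] w 9.9 q6 -0.2
eye_ring [(array([325.3, 241.6]), 0.85)]
ring tool [-0.3  3.3 23.5]
post tool [ 0.  -2.7 27.7] px [325.8 236.5]
crop origin 285 201
```

View pics/w9c.png

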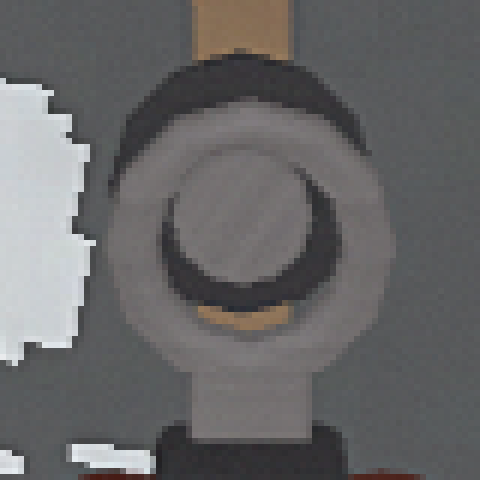

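The crop shows the ring round the post, its far inner edge at the head's edge (243,147 in the crop), and the post now takes the pull (Fy ≈ 0). The picture alone does not settle whether the ring is under the head, so I test by lifting a little. A ring under the head must catch.

arm_command --pt "0 -0.8 -0.5 0" --pt "0 -0.7 0 0" --pt "0 0 0 0" --pt "0 0 0 0"

```text
t: 23.87
ee_pos: [593.4, -4.9, 45.8]
orientation: [-1.565, -0.138, 0.137]
ft_force: [2.1, 5.4, 1.2]
width: 9.8
```

arm_command --pt "0 -0.7 0 0" --pt "0 -0.7 0 0" --pt "0 0 0 0" --pt "0 0 0 0"

```text
t: 24.2
ee_pos: [593.0, -5.3, 47.1]
orientation: [-1.566, -0.137, 0.138]
ft_force: [0.4, 6.4, 0.0]
width: 9.9
```

arm_command --pt "0 -0.7 0 0" --pt "0 -0.7 0 0" --pt "0 0 0 0" --pt "0 0 0 0"

```text
t: 24.53
ee_pos: [592.7, -5.3, 47.7]
orientation: [-1.566, -0.136, 0.138]
ft_force: [1.7, 5.3, -6.9]
width: 9.4
```

```bash
python3 - <<'E'
from frame import *
o,Rt=state(); p=o['ee_pos']
def fit(name,zr):
    # outer circle of the ring from the picture: robust look at network mask
    c,im,r=look(name,['eye_ring'])
    for q in r['eye_ring']: print(q, Rt.T@(atz(c,q[0],zr)-p))
    return c,im
c,im=fit('w10',42)
P=np.array([589,22.7,48]); print('post tool',Rt.T@(P-p),proj(c,P))
for s in silhouettes('wrist','eye_ring')[:1]:
    m=s['pixels'].astype(np.uint8); ys,xs=np.nonzero(m); print('mask',xs.min(),xs.max(),ys.min(),ys.max(),s['conf'])
# same measures on older pictures: row profile of ring through the centre column
for n in ('w8','w9','w10'):
    g=cv2.cvtColor(cv2.imread(f'pics/{n}.png'),cv2.COLOR_BGR2GRAY); print(n,g[205:275,326])
E
```

```text
t 24.53 tcp [592.7  -5.3  47.7] xang 10.01 zang 100.01 F [ 1.7  5.3 -6.9] w 9.4 q6 -0.21
eye_ring [(array([328.3, 239.8]), 0.71)]
(array([328.3, 239.8]), 0.71) [ 1.2  5.7 23.7]
post tool [ 1.3 -0.3 28.2] [328.5 234.1]
mask 303 350 217 336 0.59
w8 [117 124  63  50  54  57  56  51 104 104 125 120 124 117 111 106 105  96
 114 116 115 114 116 114 113 112 112 112 110 109 112 112 112 116 117 114
 115 113 116  83  51  57  52  45 105 120 116  96  96 117 119 118 116 112
 106 109 113 111 111 111 115 114 110 114 114  81  47  51  54  51]
w9 [116 114 116 121 109  46  56  56  55  58  57  53  79 103 121 123 125 120
 112 107  99 109 111 113 115 117 114 111 112 112 111 108 111 109 112 117
 115 117 113 113 112 113 114  77  55  56  53  48 110 120 121 100  95 113
 119 123 121 118 113 113 114 113 111 114 115 114 115 114 116  84]
w10 [115 120 120  47  57  57  58  56  59  57  54  72 104 112 121 126 120 115
  98 110 114 116 115 111 114 117 115 115 117 113 111 111 111 110 110 111
 114 115 117 117  98  53  55  53  50  59 122 118 115 116 110  95 105 118
 123 122 118 112 112 116 115 111 112 115 115 116 114 113 124  47]
```

Fz –6.9 N after 2.4 mm of lift, and the visible ring band is 2 px narrower beside the head. The ring is caught under the head. I lower it back, take the side load off, and let go.

arm_command --pt "0 1 0.6 0" --pt "0 0.8 0 0" --pt "0 0.5 0 0" --pt "0 0 0 0" --pt "0 0 0 0"

```text
t: 25.1
ee_pos: [592.9, -5.1, 46.6]
orientation: [-1.566, -0.137, 0.137]
ft_force: [-0.6, 4.9, 4.6]
width: 9.9
```

arm_command --pt "0 -0.3 0.5 0" --pt "0 0 0 0" --pt "0 0 0 0"

```text
t: 25.35
ee_pos: [592.9, -5.0, 46.6]
orientation: [-1.567, -0.137, 0.137]
ft_force: [-0.2, 2.0, 3.4]
width: 10.0
```

arm_command --pt "0 0 0 0" --pt "0 0 0 0" --pt "0 0 0 0" --pt "0 0 0 0" --pt "0 0 0 0" --pt "0 0 0 0" --pt "0 -10 0 0" --pt "0 -20 0 0" --pt "0 -20 0 0" --pt "0 -20 0 0" --pt "0 0 0 0" --pt "0 0 0 0" --pt "0 0 0 0" --gripper 50

```text
t: 26.43
ee_pos: [592.6, -4.8, 116.4]
orientation: [-1.566, -0.137, 0.138]
ft_force: [-0.5, 0.2, -0.5]
width: 43.8
```

```bash
python3 - <<'E'
from frame import *
o,Rt=state(); p=o['ee_pos']
Z={'eye_tab':53,'eye_ring':41.5,'hook_tab':53,'hook_shank':16}
c,im,r=look('w11',Z)
for k in Z:
    for q in r[k]: print(k,q,Rt.T@(atz(c,q[0],Z[k])-p))
P=np.array([589,22.7,48]); print('post tool',Rt.T@(P-p),proj(c,P))
x,y=proj(c,P).astype(int)
a=cv2.resize(im[y-40:y+60,x-50:x+50],(500,500),interpolation=3)
b=cv2.resize(im[y-60:y+240,x-75:x+75],(250,500),interpolation=3)
cv2.imwrite('pics/w11c.png',np.hstack([a,b]))
E
```

```text
t 26.43 tcp [592.6  -4.8 116.4] xang 10.03 zang 100.03 F [-0.5  0.2 -0.5] w 43.8 q6 -0.2
eye_tab [(array([329.1, 256.3]), 0.61)]
eye_ring [(array([327.6, 210.5]), 0.94)]
hook_tab [(array([325.8, 380.3]), 0.64)]
hook_shank []
eye_tab (array([329.1, 256.3]), 0.61) [ 2.  63.4 -3.8]
eye_ring (array([327.6, 210.5]), 0.94) [ 1.1 74.9 24.5]
hook_tab (array([325.8, 380.3]), 0.64) [ -0.3  63.4 -98.4]
post tool [ 1.2 68.4 27.7] [327.9 207.6]
```

View pics/w11c.png

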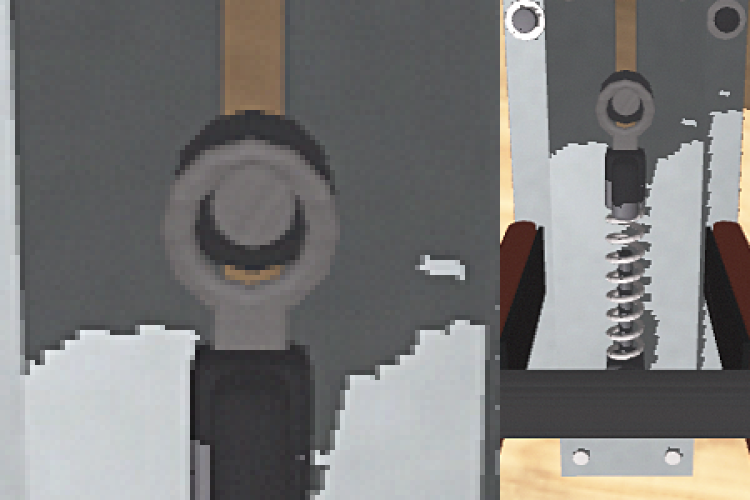

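The picture shows the ring on the post with the head over its far side, offset –3.2 mm as for the neck. The spring stays stretched after release. As a last check that it is right down, I touch the eye tab's top lightly with shut fingers (down means a height near 70).

arm_command --pt "1 10 -2.5 0" --pt "0 10 0 0" --pt "0 10 0 0" --pt "0 10 0 0" --pt "0 6 0 0" --pt "0 3 0 0" --pt "0 2 0 0" --pt "0 0 0 0" --pt "0 0 0 0" --gripper 0

```text
t: 27.43
ee_pos: [594.6, -7.1, 65.7]
orientation: [-1.566, -0.138, 0.137]
ft_force: [0.5, 0.1, -1.0]
width: 0.3
```

arm_command --pt "0 1.5 0 0" --pt "0 1.5 0 0" --pt "0 0 0 0"

```text
t: 27.68
ee_pos: [594.4, -7.1, 62.5]
orientation: [-1.566, -0.138, 0.137]
ft_force: [0.0, 0.0, -0.2]
width: 0.3
```

arm_command --pt "0 1 0 0" --pt "0 1 0 0" --pt "0 0 0 0"

```text
t: 27.93
ee_pos: [594.3, -7.1, 60.4]
orientation: [-1.566, -0.137, 0.137]
ft_force: [-0.2, 0.1, 0.4]
width: 0.9
```

arm_command --pt "0 1 0 0" --pt "0 1 0 0" --pt "0 0 0 0"

```text
t: 28.18
ee_pos: [594.5, -7.0, 58.5]
orientation: [-1.566, -0.138, 0.137]
ft_force: [0.1, 0.9, 0.9]
width: 0.7
```

arm_command --pt "0 0.8 0 0" --pt "0 0 0 0" --pt "0 0 0 0"

```text
t: 28.43
ee_pos: [594.7, -6.9, 58.0]
orientation: [-1.566, -0.138, 0.137]
ft_force: [-1.4, 2.2, 5.6]
width: 0.1
```

arm_command --pt "0 0.6 0 0" --pt "0 0 0 0" --pt "0 0 0 0"

```text
t: 28.68
ee_pos: [595.0, -6.9, 57.8]
orientation: [-1.566, -0.138, 0.136]
ft_force: [-0.6, 2.6, 7.6]
width: 0.5
```

arm_command --pt "0 -10 0 0" --pt "0 -25 0 0" --pt "0 -30 0 0" --pt "0 -30 0 0" --pt "0 0 0 0" --pt "0 0 0 0" --pt "0 0 0 0"

```text
t: 29.27
ee_pos: [593.8, -7.2, 151.7]
orientation: [-1.567, -0.137, 0.138]
ft_force: [-0.2, -0.4, -0.2]
width: 0.4
```

```bash
python3 - <<'E'
from frame import *
o,Rt=state(); p=o['ee_pos']
Z={'eye_tab':53,'eye_ring':41.5,'hook_tab':53}
c,im,r=look('w12',Z)
for k in Z:
    for q in r[k]: print(k,q,atz(c,q[0],Z[k]),Rt.T@(atz(c,q[0],Z[k])-p))
print('post',Rt.T@(np.array([589,22.7,48])-p))
c11=load('w11'); print('ring height',tri([(c11,(327.6,210.5)),(c,r['eye_ring'][0][0])]) if r['eye_ring'] else '')
E
```

```text
t 29.27 tcp [593.8  -7.2 151.7] xang 10.03 zang 100.03 F [-0.2 -0.4 -0.2] w 0.4 q6 -0.21
eye_tab [(array([326.7, 235.1]), 0.91), (array([328.1, 198.5]), 0.38)]
eye_ring [(array([326.8, 197.8]), 0.62)]
hook_tab [(array([325.5, 349.1]), 0.62)]
eye_tab (array([326.7, 235.1]), 0.91) [594.   -6.1  53. ] [ 0.5 98.7  1.1]
eye_tab (array([328.1, 198.5]), 0.38) [590.2  21.1  53. ] [ 1.5 98.7 28.5]
eye_ring (array([326.8, 197.8]), 0.62) [589.5  19.5  41.5] [  0.6 110.2  27.1]
hook_tab (array([325.5, 349.1]), 0.62) [ 609.6 -100.4   53. ] [ -0.6  98.7 -94.5]
post [  0.6 103.7  30.3]
ring height (array([589.5,  19.5,  41.3]), [array([ 0.1, -0. ]), array([-0.1,  0. ])])
```

Triangulated ring height is 41.3 mm (41.5 expected when right down) and its offset from the post is –3.2 mm. Everything is released, so I hand in.

```bash
python3 -c "
from workcell import close_job
print(close_job())"
```

```text
the job is handed in; nothing more can be done
None
```

The spring is fitted: the hook went down through the oblong hole first, then the ring was stretched over the post and lowered under its head. I then let go and handed the job in at about 29.5 s.

**Last checks**
- **Hook:** it met the end of the hole with –2.7 N and held all through the pull, which reached about 11 N at most.
- **Ring under the head:** a small lift was blocked with –6.9 N. The released ring triangulates to 41.3 mm high, against 41.5 mm expected, and sits 3.2 mm behind the post's centre (about 3.5 mm expected). The spring is stretched about 21–25 mm.

**What disagreed**
- **First grasp:** it closed on nothing. The wrist picture put the fingertips about 30 mm shorter than the stated 17 mm reach, so I used the picture's value from then on.
- **Grip while stretched:** the eye tab seems to have slipped 1–2 mm in the jaws, so contact came about 2 mm early when lowering. I did not press over about 10 N there.
- **Last touch:** the eye tab's top read 71.7 mm against 70 mm expected. My fingertip calibration is good to only about 1–1.5 mm.

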